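Clip the sample carousel onto its spindle with the clip fork

TASK

The sample carousel has been put back on its spindle and its orange retaining clip lies ready on the hub in front of the spindle. Take the blue-handled clip fork out of the tray, push the clip sideways with the fork (do not touch the clip with the gripper) into the spindle's groove until it snaps fully home, and then lay the fork back flat in the long bay of the tray, leaving the timer and the specimen pots where they are.

Things in the scene. Friction and masses are not known exactly. Their poses are not given: they have to be found in the camera images.
- carousel: The sample carousel on its white base (118 mm square, 34 mm high), fixed; origin under the spindle, on the bench. x axis: level, from the base's front (black control strip; the clip lies on that side) to its back. Flat grey hub face: radius 52 mm, 58 mm above the bench. Round it a rim of radius 67 mm, 11 mm lower, with 12 small cups that stay below the hub face.
- groove (a point): On the axis of the carousel's upright steel spindle, 2.5 mm above the hub face (half-way up a clip that lies there); axes as the carousel's. The groove is 14 mm in diameter and reaches from the hub face to 6.5 mm above it; over it the spindle's head is 19 mm in diameter, its top 21 mm above the hub face.
- clip_bore (a point): Loose orange split clip, 20 g, 5 mm thick, flat on the hub face: centre of its round bore, half-way up. x axis: out through its open mouth. Starts 29-35 mm from the spindle on the carousel's front side, mouth towards the spindle, up to 4 mm off-centre and 0.2 rad askew. Home: bore centred on the spindle. Lips end at x=+17, 24 mm apart; narrowest gap 10 mm at x=+6; it snaps on at about 5 to 10 N.
- clip_shoulders (a point): Middle of the clip's back, 17 mm behind clip_bore, half-way up; axes as clip_bore. Here two flat shoulders face backwards, each from 4 to 14 mm to the side. Between them a tail, 8 mm wide with a round end, runs 15 mm further back. The fork pushes on the shoulders, with the tail between its prongs.
- fork_handle (a point): Clip fork, 90 g, lying flat: centre of its blue handle, 84 x 20 x 24 mm (x, y, z). Grip it across its 20 mm sides. x axis: along the handle to the prongs; z up. The balance point is about at x=+7. Starts in the tray's long bay along y, prongs to the bay's +y.
- fork_tip (a point): Midway between the ends of the fork's two prongs, 102 mm ahead of fork_handle, at the same height; same axes. The prongs are 5 mm thick (2.5 mm above and below this point), 20 mm long and 6 mm wide, with a 12 mm gap between them. The blade behind them, equally thick, is 24 mm wide at most.
- bay (a point): Centre of the floor of the long, dark-lined bay of the fixed steel tray, 6 mm above the bench. The bay is 80 mm wide (x) and 170 mm long (y); its walls stand 13 mm above its floor. z up. On its +x side, behind a divider, are three small cells with spare parts, not needed here. A microscope whose eyepieces lean forward stands close behind the tray, a tall carton to its right.
- bench_timer: White bench timer, 24 x 66 x 66 mm, stands to the left of the carousel; origin under its centre. Stays where it is.
- specimen_pot_a: Specimen pot with yellow cap, 51 mm wide, 62 mm high, the nearer of two; origin under its centre. Stays where it is.
- specimen_pot_b: The farther one of the two specimen pots. Stays where it is.

How it is judged (in metres and radians):
On the way, in this order (a step that is already met when the one before it is completed fails the run):
1. the fork is taken up out of the tray (height (world z) of fork_handle above 0.045 m), for 0.1 s.
2. the fork pushes the clip's mouth onto the spindle (contact force between fork and clip above 1 N and horizontal distance between clip_bore and groove below 0.015 m), for 0.02 s.
3. the clip has snapped home in the groove (horizontal distance between clip_bore and groove below 0.0025 m and z of clip_bore in the frame of groove below 0.003 m), for 0.2 s.
At the end, for the whole second after the job is handed in: The clip's bore is within 2.5 mm of the spindle axis and the clip lies level in the groove (height within 3 mm, tilt under 0.15 rad); the fork lies flat and still on the floor of the long bay, wholly between its walls, neither on a wall nor on the divider (all of step 3 and z of clip_bore in the frame of groove above -0.003 m and angle between clip_bore's own z axis and vertical below 0.15 rad and x of fork_handle in the frame of bay between -0.033 and 0.033 m and x of fork_tip in the frame of bay between -0.033 and 0.033 m and y of fork_handle in the frame of bay between -0.085 and 0.085 m and y of fork_tip in the frame of bay between -0.087 and 0.087 m and z of fork_handle in the frame of bay below 0.016 m and z of fork_tip in the frame of bay below 0.017 m and linear speed of each of fork, clip below 0.02 m/s); the robot touches nothing.
It fails at once if the gripper touches the clip (contact force between the fingers and clip above 0.5 N).
It fails at once if the timer is disturbed (distance of bench_timer from where it was at the start of the episode above 0.02 m).
It fails at once if a specimen pot is disturbed (distance of any of specimen_pot_a, specimen_pot_b from where it was at the start of the episode above 0.02 m).
It also fails if it takes over 58 s, if anything falls off the work surface, if the arm or the gripper's body presses on something with over 40 N, if the wrist force passes 120 N, or if a joint passes its speed limit or range.

ROBOT

A 6-joint arm with a two-finger parallel gripper is mounted at the origin on a cart in front of the work surface, level with it; the furniture and walls round the work are solid. World frame = base frame: x ahead of the robot, y to its left, z up, the work surface at z = 0. Lengths are in mm, angles in rad, forces in N, time in s.
With the tool pointing down it reaches from about 250 to 775 mm from the base axis. Payload 8.9 kg.
Tool frame: the origin (TCP) lies on the centre line of the jaws, within the pads' length; the fingertips stand 25 mm ahead of it and the grasp point (between the pads) lies 6 mm ahead of it; z points along the fingers, y is the direction in which the jaws open and shut (so a half turn about z gives the same grasp; the last joint's range is limited). The gripper opens to 85 mm and grips with 20 to 120 N. Pads are 22 mm wide; open, the fingers measure 114 mm over their backs; the gripper's body (76 mm by 85 mm) begins 54 mm behind the grasp point. The pads swing forward as they close: fully open they stand 13 mm farther back than shut.
Start: joints at [1.124, 0.291, -0.153, 1.127, 0, 1.431], TCP at [159.049, 500.327, 256.305] pointing down, gripper open.
Joint ranges: [-2.52, 2.52], [-0.91, 1.74], [-1.3, 1.37], [-1.96, 2.02], [-1.52, 1.47], [-3.14, 3.14]. Speed limits (rad/s): [2.22, 2.22, 2.79, 3.14, 3.14, 3.14].

INTERFACE

Orientations are given as a rotation vector (axis times angle).
In Python, from plant import get_obs, grab_frame, finish_job gives the robot as it stands.
- The arm moves only by the tool servo_tool, never from a script. Its argument "rows" is text: rows parted by semicolons, each of 4 numbers parted by spaces: the shift along the tool's x, y, z in mm, then the turn about the tool's z in rad. In form: dx dy dz spin; .... A call has 1 to 12 rows; each row is the pose to reach, as a shift and turn from the pose measured when the call began, along the tool's axes at that moment; what a row does not reach only later rows make up. A row lasts 1/10 s, in which the tool goes at most 50 mm and 8.59 degrees, less where a joint would pass 70% of its speed; a pose out of reach is approached as far as the arm can. A call with a gripper value outside its range is refused whole. "hand" is the finger opening in mm, from 0 to 85.4, set as the call begins (left out, the last holds). The fingers move at their own pace and stop on an object; the grip force is fixed at half the most. Time passes only in rows, so rows that repeat a pose let the fingers close. It gives the time, the measured TCP pose, the force and the opening at its end, in the units of the state.
- get_obs(): the state, without advancing time (a new reading comes with each control period).
- grab_frame(name): name is "side" or "top"; returns a dict with "frame" (480x640x3 uint8, red, green, blue), "z_map" (480x640 float32, mm along the optical axis (not along the pixel's ray), 0 where there is no reading), "fovy" (degrees; the focal length in pixels is half the picture's height over the tangent of half this angle, whatever the lens; pixels are square), "cx", "cy" (the principal point, pixels), "k1" (the pictures are not rectified: a ray, as slopes to the right and down, at radius r is drawn at 1 + k1 r^2 times it, then the intrinsics apply), "extrinsics" (4x4, takes a point from camera to world coordinates). Camera axes: x right, y down, z forward; pixel columns grow to the right and rows downward; lengths in mm; the calibration is good to about 2 mm. A picture is of the moment at which its call begins.
- finish_job(): hands the job in, once; it reports no verdict.
The state is a dict: "time_s": time; "qpos": joint angles; "joint_vel": joint speeds; "joint_torque": joint torques, N m; "position": TCP position; "tcp_rot": TCP orientation; "contact_force": force on the tool from outside, world axes, zero at the start; "wrist_torque": the same for the moment, N m; "opening": opening from 0.0 (shut) to 1.0 (fully open).
Only numpy, scipy, OpenCV 4.12 (cv2) and the standard library are available. Lean on these libraries where they do the work, as an engineer would, in place of code of your own. Each camera call takes 0.05 s, during which the arm holds its last target.

## Working session

There is one attempt and no reset: what is moved stays moved. The work goes in short steps, Python scripts to look and compute and a tool call to move; the robot and the scene stay as the last step left them, time stands still between calls to the robot, and variables do not carry over. Pictures are saved under pics/ and viewed, and the job is handed in when it is done.

Besides the shell and the picture viewer there is one more tool, called after ">>>" as a command line: name --argument value ..., lists and objects as JSON in quotes. servo_tool: Moves the arm, as the interface text tells. Its arguments: {"type":"object","properties":{"rows":{"type":"string"},"hand":{"type":"number"}},"required":["rows"]}

```bash
ls; mkdir -p pics; cat > h.py <<'E'
import numpy as np, cv2
from plant import get_obs, grab_frame
def shot(name,fn):
    g=grab_frame(name); cv2.imwrite('pics/'+fn+'.png',g['frame'][:,:,::-1])
    np.savez('pics/'+fn+'.npz',**g); return g
def load(fn): return dict(np.load('pics/'+fn+'.npz'))
def K(g):
    f=240/np.tan(np.radians(float(g['fovy']))/2); return f,np.array([[f,0,g['cx']],[0,f,g['cy']],[0,0,1.]])
def rays(g,px):
    f,k=K(g); p=np.asarray(px,float).reshape(-1,1,2)
    s=cv2.undistortPoints(p,k,np.array([float(g['k1']),0,0,0]),None,None,None,(3,50,1e-9)) if False else cv2.undistortPoints(p,k,np.array([float(g['k1']),0,0,0]))
    s=s.reshape(-1,2); d=np.c_[s,np.ones(len(s))]
    E=np.asarray(g['extrinsics']); return E[:3,3],d@E[:3,:3].T
def onplane(g,px,z):
    o,d=rays(g,px); return o+d*((z-o[2])/d[:,2])[:,None]
def depthpts(g,px):
    px=np.asarray(px).reshape(-1,2); o,d=rays(g,px); zz=g['z_map'][px[:,1].astype(int),px[:,0].astype(int)]
    return o+d*zz[:,None]
E
python3 - <<'E'
from h import *
np.set_printoptions(precision=3,suppress=True)
for n in('side','top'):
    g=shot(n,n+'0'); print(n,{k:v for k,v in g.items() if k not in('frame','z_map')})
print(get_obs())
E
```

```text
pics
side {'fovy': 43.871884161809305, 'cx': 325.74273267256206, 'cy': 245.87222494404955, 'k1': 0.01547546688141708, 'extrinsics': array([[  0.388,  -0.742,   0.547,  69.611],
       [ -0.922,  -0.319,   0.221, 114.115],
       [  0.011,  -0.59 ,  -0.808, 883.846],
       [  0.   ,   0.   ,   0.   ,   1.   ]])}
top {'fovy': 43.57239647071601, 'cx': 314.32771869346175, 'cy': 237.2355736758274, 'k1': -0.05151698412725274, 'extrinsics': array([[  -0.002,   -0.988,    0.156,  446.459],
       [  -1.   ,    0.004,    0.009,  319.978],
       [  -0.01 ,   -0.156,   -0.988, 1218.69 ],
       [   0.   ,    0.   ,    0.   ,    1.   ]])}
{'time_s': 0.1, 'qpos': array([ 1.124,  0.291, -0.154,  1.127,  0.   ,  1.431]), 'joint_vel': array([-0.001, -0.002,  0.002, -0.001,  0.002,  0.001]), 'joint_torque': array([  0.001, -53.798,  33.192,   0.009,  -0.   ,   0.   ]), 'position': array([158.892, 500.009, 255.787]), 'tcp_rot': array([-0.482, -3.104,  0.002]), 'contact_force': array([ 0.759,  0.051, -0.332]), 'wrist_torque': array([ 0.031, -0.001,  0.047]), 'opening': 0.9984983412171919}
```

View pics/side0.png

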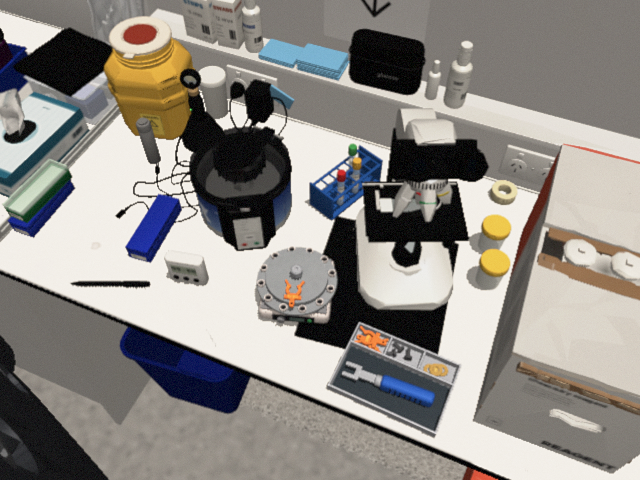

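View pics/top0.png

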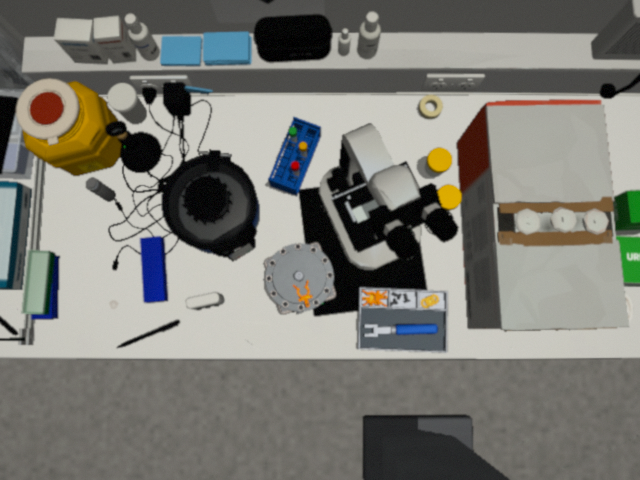

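```bash
python3 - <<'E'
from h import *
s=load('side0')['frame'];t=load('top0')['frame']
a=cv2.resize(s[230:430,240:480],None,fx=3,fy=2.9,interpolation=2)[:,:,::-1]
b=cv2.resize(t[230:365,250:460],None,fx=3.8,fy=3.8,interpolation=2)[:,:,::-1]
cv2.imwrite('pics/ca.png',a);cv2.imwrite('pics/cb.png',b)
E
```

```text
(no output)
```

View pics/ca.png

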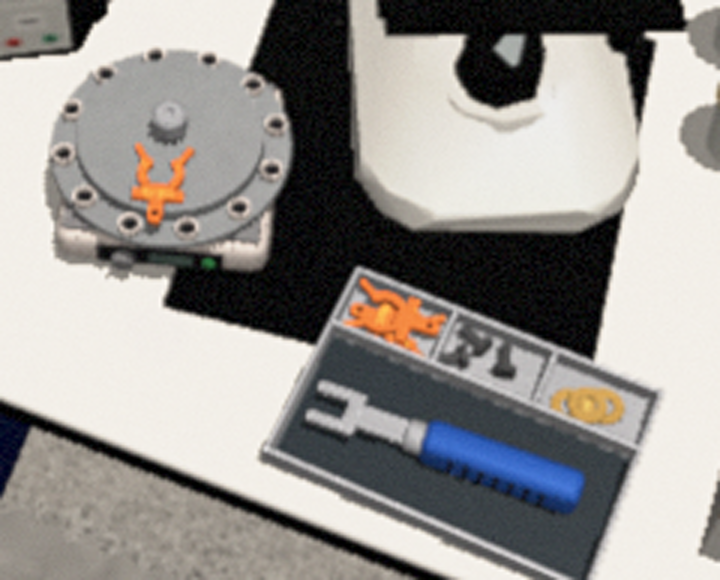

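View pics/cb.png

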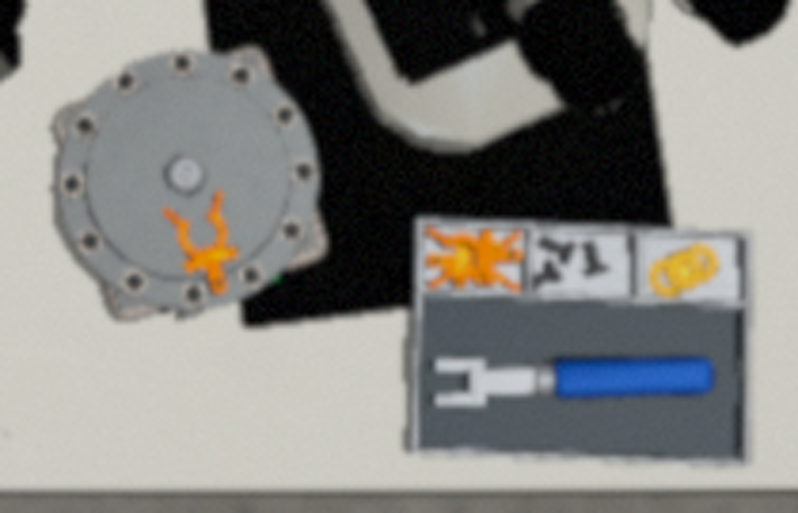

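```bash
cat >> h.py <<'E'
def tri(g1,p1,g2,p2):
    o1,d1=rays(g1,[p1]);o2,d2=rays(g2,[p2]);d1=d1[0]/np.linalg.norm(d1);d2=d2[0]/np.linalg.norm(d2)
    t=np.linalg.lstsq(np.c_[d1,-d2],o2-o1,rcond=None)[0]
    a=o1+t[0]*d1;b=o2+t[1]*d2; return (a+b)/2,np.linalg.norm(a-b)
def mask(g,lo,hi,roi):
    hsv=cv2.cvtColor(np.ascontiguousarray(g['frame']),cv2.COLOR_RGB2HSV); m=cv2.inRange(hsv,lo,hi)
    r=np.zeros_like(m);x0,y0,x1,y1=roi;r[y0:y1,x0:x1]=255; return m&r
def pts(m): return np.argwhere(m)[:,::-1].astype(float)
np.set_printoptions(precision=2,suppress=True)
E
python3 - <<'E'
from h import *
S=load('side0');T=load('top0')
BL=((105,120,60),(130,255,255)); OR=((3,130,120),(20,255,255))
ms=mask(S,*BL,(370,350,450,420));mt=mask(T,*BL,(380,310,450,345))
for n,m in(('s',ms),('t',mt)):print(n,m.astype(bool).sum(),pts(m).mean(0),cv2.minAreaRect(pts(m).astype(np.float32)))
print('handle tri',tri(S,pts(ms).mean(0),T,pts(mt).mean(0)))
for g,m in((S,ms),(T,mt)):
    d=depthpts(g,pts(m)); print('depth med',np.median(d,0),np.percentile(d[:,2],[5,50,90,95]))
    w=onplane(g,pts(m),28)[:,:2]; r=cv2.minAreaRect(w.astype(np.float32)); print(w.mean(0),r)
# clip
cs=mask(S,*OR,(250,260,340,310));ct=mask(T,*OR,(285,270,325,312))
for n,g,m in(('s',S,cs),('t',T,ct)):
    p=pts(m);w=onplane(g,p,63);print(n,len(p),p.mean(0),w.mean(0)); d=depthpts(g,p);print(np.median(d,0))
    c=w[:,:2]-w[:,:2].mean(0);u,s,v=np.linalg.svd(c,full_matrices=False);print(v[0],s)
print('clip tri',tri(S,pts(cs).mean(0),T,pts(ct).mean(0)))
# hub/spindle via depth height map (side)
for n,g,roi in(('s',S,(250,240,345,325)),('t',T,(255,235,345,320))):
    x0,y0,x1,y1=roi;yy,xx=np.mgrid[y0:y1,x0:x1];p=np.c_[xx.ravel(),yy.ravel()];d=depthpts(g,p)
    top=d[(d[:,2]>73)];print(n,'spindle',len(top),top.mean(0),np.median(top,0))
    hub=d[(d[:,2]>54)&(d[:,2]<62)];print('hub',len(hub),np.median(hub[:,2]),(hub.min(0)+hub.max(0))/2,hub.min(0),hub.max(0))
    rim=d[(d[:,2]>42)&(d[:,2]<51)];print('rim',(np.percentile(rim,1,0)+np.percentile(rim,99,0))/2,np.percentile(rim,1,0),np.percentile(rim,99,0))
E
```

```text
s 864 [407.27 390.39] ((407.0364990234375, 390.6496276855469), (55.87498474121094, 16.403667449951172), 19.98310661315918)
t 431 [415.86 328.72] ((416.5, 329.0), (10.0, 41.0), 90.0)
handle tri (array([451.79, 130.49,  20.27]), np.float64(0.674339072380072))
depth med [447.24 129.66  29.59] [12.7  29.59 32.22 32.85]
[448.55 130.18] ((448.1596374511719, 130.5835723876953), (26.522472381591797, 82.60037994384766), 1.4293354749679565)
depth med [451.18 132.58  29.75] [ 6.54 29.75 33.11 34.47]
[451.64 132.02] ((451.09161376953125, 130.74884033203125), (80.85465240478516, 19.445348739624023), 89.73861694335938)
s 223 [292.47 293.77] [516.38 350.83  63.  ]
[514.05 347.53  64.63]
[-0.95 -0.3 ] [183.32 120.23]
t 153 [303.84 294.93] [516.49 350.98  63.  ]
[514.56 348.71  63.52]
[-0.97 -0.26] [144.76  97.72]
clip tri (array([516.52, 350.96,  62.54]), np.float64(0.06572311183126012))
s spindle 142 [442.74 305.06 260.81] [549.21 358.29  80.6 ]
hub 2308 59.69891301290977 [552.42 361.02  58.  ] [487.2  295.48  54.  ] [617.64 426.57  62.  ]
rim [552.24 360.64  47.09] [486.75 295.59  43.24] [617.73 425.69  50.95]
t spindle 110 [520.7  348.44 420.74] [549.46 357.83  80.07]
hub 1945 58.592383872234905 [552.3  360.66  58.04] [487.95 296.51  54.09] [616.66 424.82  62.  ]
rim [553.   359.06  46.97] [488.15 294.32  43.02] [617.86 423.8   50.93]
```

```bash
python3 - <<'E'
from h import *
S=load('side0');T=load('top0')
# height map from both on 5mm grid
for n,g in(('S',S),('T',T)):
    yy,xx=np.mgrid[0:480,0:640];p=np.c_[xx.ravel(),yy.ravel()];d=depthpts(g,p)
    d=d[g['z_map'].ravel()>0]
    print(n)
    for X in range(350,700,20):
        r=[]
        for Y in range(460,20,-20):
            q=d[(abs(d[:,0]-X)<10)&(abs(d[:,1]-Y)<10)]
            r.append('%4d'%q[:,2].max() if len(q) else '   .')
        print(X,' '.join(r))
print('Y ',' '.join('%4d'%Y for Y in range(460,20,-20)))
# bay corners in top crop px
c=np.array([[417,302],[744,305],[410,450],[742,460]])/3.8+[250,230]
print('outer/wall',onplane(T,c,19))
c=np.array([[330,335],[645,448],[265,452],[600,577]])/[3,2.9]+[240,230]
print(onplane(S,c,19))
f=np.array([[435,382]])/3.8+[250,230]; f2=(np.array([[312,402]]))/[3,2.9]+[240,230]
print('tip',tri(S,f2[0],T,f[0]),onplane(T,f,20),onplane(S,f2,20))
E
```

```text
S
350    .    .    .    .    .    .    .    .    .    .    .    .    .    .    .    .    .    .    .    .    .    .
370    .    .    .    .    .    .    .    .    .    .    .    .    .    .    .    .    .    .    .    .    .    .
390    6    7    5    6    5    4    6    4    5    4    4    4    4    5    6    5    4    4    4    4    4    4
410    5    7    6    5    5    4    5    6    5    6    5   23   23   22   24   22   22   21   21   23    6    5
430    5    6    6    5    5    5    6    5    6    5    5   24   25   23   11   28   28   26   11   21    4    5
450    6    5    6    6    6    6    5    6    5    5    5   24   25   24   33   35   34   33   33   24   22    5
470    5    6    6    5    6    6    6    6    6    6    5   24   22   23   11   26   25   25   26   22   21    5
490    6    5    6   57   55   56   66   56    7    6    7   24   22   23   23   23   22   22   23   22   23    4
510    5    5   54   63   63   67   67   62   52    6    6   23   21   21   24   22   23   22   15   12   23    5
530    6    7   56   63   66   67   68   64   56    6    7   23   22   2
[... 2746 characters left out ...]
356  354   46    6    2    .  238
670  141  138    8    6    6    8    7    7  186  194  195  348  354  355  357  348  351    3    2    .    .  241
690  140  138    9    7    7    7    8   33  182  189  282  339  346  350  350    .    .    .    .   67   66  245
Y   460  440  420  400  380  360  340  320  300  280  260  240  220  200  180  160  140  120  100   80   60   40
outer/wall [[489.98 241.12  19.  ]
 [487.69  70.09  19.  ]
 [413.7  245.72  19.  ]
 [407.8   73.74  19.  ]]
[[488.45 238.3   19.  ]
 [490.5   65.64  19.  ]
 [411.91 243.93  19.  ]
 [414.7   67.38  19.  ]]
tip (array([448.46, 232.38,  17.55]), np.float64(0.43184299677130594)) [[448.55 232.37  20.  ]] [[447.29 232.24  20.  ]]
```

```bash
python3 - <<'E'
from h import *
S=load('side0');T=load('top0')
# overhead rectified views of the two areas for viewing, at given plane heights
def rect(g,x0,x1,y0,y1,z,sc):
    X,Y=np.mgrid[x1:x0:-1/sc,y1:y0:-1/sc]
    E=np.linalg.inv(g['extrinsics']);P=np.stack([X,Y,np.full_like(X,z)],-1)@E[:3,:3].T+E[:3,3]
    s=P[...,:2]/P[...,2:];r2=(s**2).sum(-1,keepdims=True);s=s*(1+float(g['k1'])*r2);f,_=K(g)
    return cv2.remap(np.ascontiguousarray(g['frame'][:,:,::-1]),(s[...,0]*f+g['cx']).astype(np.float32),(s[...,1]*f+g['cy']).astype(np.float32),cv2.INTER_CUBIC)
def grid(im,x1,y1,sc,step=10):
    for k in range(0,im.shape[0],int(step*sc)):
        cv2.putText(im,'%d'%(x1-k/sc),(0,k+4),0,.33,(255,0,255),1);im[k,::4]=(255,0,255)
    for k in range(0,im.shape[1],int(step*sc)):
        cv2.putText(im,'%d'%(y1-k/sc),(k-8,10),0,.33,(255,0,255),1);im[::4,k]=(255,0,255)
    return im
a=[grid(rect(g,470,630,280,440,63,2.5),630,440,2.5,20) for g in(S,T)]
cv2.imwrite('pics/r1.png',np.hstack(a))
a=[grid(rect(g,390,530,60,250,19,4),530,250,4,10)[::1] for g in(S,T)]
cv2.imwrite('pics/r2s.png',a[0]);cv2.imwrite('pics/r2t.png',a[1])
E
```

```text
(no output)
```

View pics/r1.png

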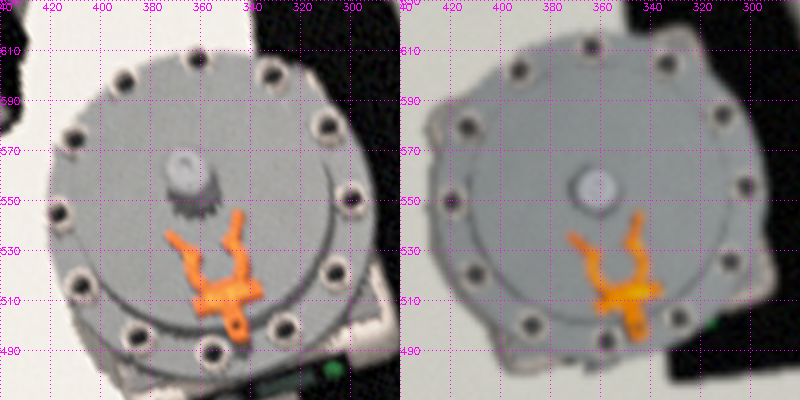

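View pics/r2t.png

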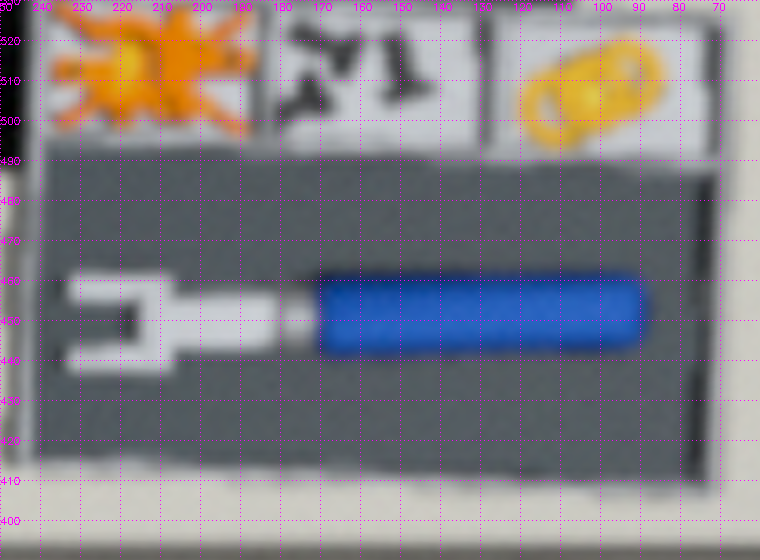

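View pics/r2s.png

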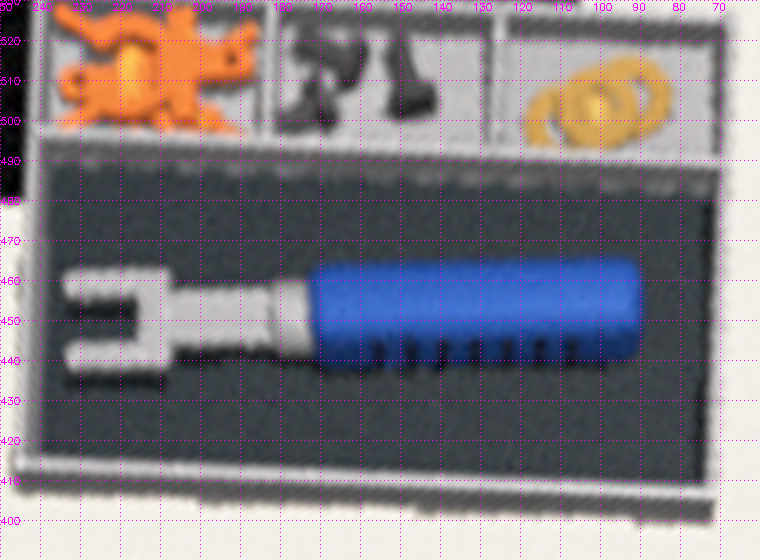

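```bash
python3 - <<'E'
from h import *
S=load('side0');T=load('top0')
OR=((3,110,100),(20,255,255))
def up(g,roi,k=6):
    x0,y0,x1,y1=roi
    im=cv2.resize(np.ascontiguousarray(g['frame'][y0:y1,x0:x1]),None,fx=k,fy=k,interpolation=cv2.INTER_CUBIC)
    return im,lambda p:(np.asarray(p,float)+.5)/k-.5+[x0,y0]
for n,g,roi,sroi in(('s',S,(275,270,315,312),(280,255,312,285)),('t',T,(285,272,325,312),(286,262,312,288))):
    im,f=up(g,roi);hsv=cv2.cvtColor(im,cv2.COLOR_RGB2HSV);m=cv2.inRange(hsv,*OR)
    w=onplane(g,f(pts(m)),62)[:,:2]
    r=cv2.minAreaRect((w-w.mean(0)).astype(np.float32));print(n,w.mean(0),'rect',np.add(r[0],w.mean(0)),r[1:])
    for ang in np.arange(.1,.45,.05):
        u=np.array([np.cos(ang),np.sin(ang)]);v=np.array([-u[1],u[0]])
        q=(w-w.mean(0))@np.c_[u,v]
        # symmetry: left/right width profile
        tail=q[q[:,0]<q[:,0].min()+8]; lips=q[q[:,0]>q[:,0].max()-8]; sh=q[abs(q[:,0]-(q[:,0].min()+18))<4]
        mid=lambda a:(a[:,1].min()+a[:,1].max())/2
        print('%.2f len %.1f..%.1f'%(ang,q[:,0].min(),q[:,0].max()),'tail %.1f (w %.1f) sh %.1f(w %.1f) lips %.1f (w %.1f)'%(mid(tail),np.ptp(tail[:,1]),mid(sh),np.ptp(sh[:,1]),mid(lips),np.ptp(lips[:,1])))
    im,f=up(g,sroi,12);cv2.imwrite('pics/sp_'+n+'.png',im[:,:,::-1])
E
python3 -c "
import cv2,numpy as np
a=cv2.imread('pics/sp_s.png');b=cv2.imread('pics/sp_t.png');print(a.shape,b.shape)
h=min(a.shape[0],b.shape[0]);cv2.imwrite('pics/sp.png',np.hstack([a[:h],b[:h]]))"
```

```text
s [517.39 351.08] rect [517.57 351.32] ((52.16426467895508, 32.05756759643555), 17.29277801513672)
0.10 len -25.1..28.6 tail -3.8 (w 9.8) sh -1.2(w 28.4) lips 5.0 (w 31.8)
0.15 len -25.4..28.2 tail -2.9 (w 9.7) sh -0.9(w 28.4) lips 3.8 (w 31.9)
0.20 len -25.6..27.6 tail -1.9 (w 9.6) sh -0.6(w 28.4) lips 2.6 (w 32.0)
0.25 len -25.7..27.0 tail -1.0 (w 9.6) sh -0.3(w 28.3) lips 1.4 (w 32.1)
0.30 len -25.8..26.3 tail -0.1 (w 9.5) sh 0.0(w 28.1) lips 0.2 (w 32.1)
0.35 len -25.9..27.0 tail 0.8 (w 9.4) sh 0.3(w 28.0) lips -1.0 (w 31.9)
0.40 len -25.8..27.6 tail 1.7 (w 9.3) sh 0.7(w 27.9) lips -2.2 (w 31.8)
t [517.09 351.02] rect [517.45 350.8 ] ((49.315673828125, 30.972881317138672), 17.901458740234375)
0.10 len -24.0..27.3 tail -3.5 (w 9.4) sh -1.5(w 27.6) lips 4.6 (w 30.3)
0.15 len -24.2..26.9 tail -2.6 (w 9.3) sh -1.2(w 27.8) lips 3.5 (w 30.6)
0.20 len -24.3..26.3 tail -1.7 (w 9.2) sh -0.9(w 28.0) lips 2.3 (w 30.8)
0.25 len -24.3..25.8 tail -0.9 (w 9.2) sh -0.6(w 28.1) lips 1.1 (w 30.9)
0.30 len -24.4..25.1 tail -0.1 (w 9.2) sh -0.3(w 28.1) lips -0.0 (w 31.0)
0.35 len -24.4..25.4 tail 0.7 (w 9.2) sh -0.0(w 28.1) lips -1.2 (w 31.0)
0.40 len -24.3..26.1 tail 1.6 (w 9.2) sh 0.3(w 28.0) lips -2.3 (w 30.9)
(360, 384, 3) (312, 312, 3)
```

View pics/sp.png

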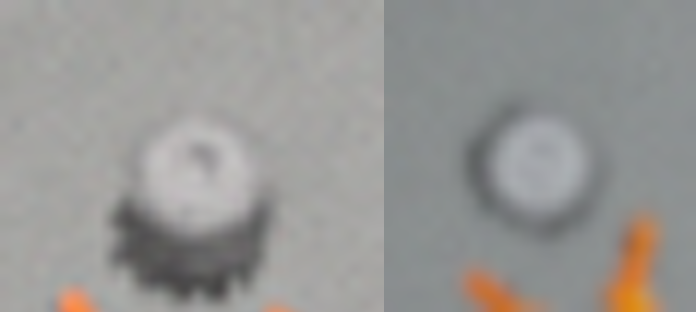

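```bash
python3 - <<'E'
from h import *
S=load('side0');T=load('top0')
s=np.array([195,172])/12+[279.54,254.54];t=np.array([156,165])/12+[285.54,261.54]
print(tri(S,s,T,t),onplane(S,[s],79),onplane(T,[t],79))
# rim cups: dark small blobs -> circle fit at z=47
for n,g,roi in(('s',S,(250,240,345,325)),('t',T,(255,235,345,320))):
    x0,y0,x1,y1=roi;k=6
    im=cv2.resize(np.ascontiguousarray(g['frame'][y0:y1,x0:x1]),None,fx=k,fy=k,interpolation=2)
    m=(im.max(2)<75).astype(np.uint8)
    N,_,st,c=cv2.connectedComponentsWithStats(m)
    P=[]
    for i in range(1,N):
        if 150<st[i,4]<1500:
            w=onplane(g,[(c[i]+.5)/k-.5+[x0,y0]],46)[0]
            if 50<np.hypot(w[0]-551,w[1]-359)<70:P.append(w)
    P=np.array(P);A=np.c_[2*P[:,:2],np.ones(len(P))];b=(P[:,:2]**2).sum(1);x=np.linalg.lstsq(A,b,rcond=None)[0]
    print(n,len(P),x[:2],np.sqrt(x[2]+x[0]**2+x[1]**2))
    print(np.degrees(np.arctan2(P[:,1]-x[1],P[:,0]-x[0])).round(1))
E
```

```text
(array([552.74, 360.81,  79.11]), np.float64(0.3845063585622312)) [[552.71 361.01  79.  ]] [[552.84 360.65  79.  ]]
s 12 [557.16 362.8 ] 59.928934626920665
[  33.     2.9   62.9  -27.1   92.9  -56.9  122.7  -87.   152.8 -117.1
 -177.1 -147.1]Traceback (most recent call last):
  File "<stdin>", line 16, in <module>
IndexError: too many indices for array: array is 1-dimensional, but 2 were indexed
```

```bash
cat >> h.py <<'E'
from scipy.spatial.transform import Rotation as Ro
def go(target,yaw_y=None):
    """total tool-axes shift to world TCP target; yaw_y: wanted direction (rad) of tool y axis (mod pi both options printed)"""
    o=get_obs();R=Ro.from_rotvec(o['tcp_rot']).as_matrix();d=R.T@(np.asarray(target,float)-o['position'])
    cur=np.arctan2(R[1,1],R[0,1]);print('t',o['time_s'],'pos',o['position'],'zaxis',R[:,2],'y yaw %.3f'%cur,'q',o['qpos'],'F',o['contact_force'],'op %.3f'%o['opening'])
    print('shift',d.round(1))
    if yaw_y is not None:
        s=-(yaw_y-cur); s=(s+np.pi)%(2*np.pi)-np.pi; print('spin %.3f or %.3f'%(s,s-np.sign(s)*np.pi))
E
python3 -c "
from h import *
go([450.5,137.5,180],-0.01)"
```

```text
t 0.1 pos [158.89 500.01 255.79] zaxis [-0. -0. -1.] y yaw 1.263 q [ 1.12  0.29 -0.15  1.13  0.    1.43] F [ 0.76  0.05 -0.33] op 0.998
shift [-387.7 -257.    76. ]
spin 1.273 or -1.869
```

>>> servo_tool --rows "-36 -24 7 0.12; -72 -48 14 0.24; -108 -72 21 0.36; -144 -96 28 0.48" --hand 38

```text
time_s: 0.5
position: [267.5, 363.4, 227.4]
tcp_rot: [-1.212, -2.898, 0.002]
contact_force: [0.3, 0.6, 0.3]
opening: 0.442
```

```bash
python3 -c "
from h import *
go([450.5,137.5,180],-0.01)"
```

```text
t 0.5 pos [267.52 363.42 227.41] zaxis [-0. -0. -1.] y yaw 0.779 q [ 0.77  0.17 -0.39  1.01 -0.    1.57] F [0.31 0.63 0.27] op 0.442
shift [-289.3  -28.4   47.6]
spin 0.789 or -2.353
```

>>> servo_tool --rows "-25 -3 5 -0.14; -50 -5 10 -0.28; -75 -8 15 -0.42; -100 -10 20 -0.56; -125 -12 25 -0.7; -150 -15 30 -0.84; -175 -17 35 -0.98; -200 -20 38 -1.12; -225 -22 40 -1.26; -250 -24 42 -1.4; -270 -26 44 -1.54; -289 -28 47 -1.68"

```text
time_s: 1.7
position: [451.0, 137.1, 180.3]
tcp_rot: [1.356, -2.832, 0.001]
contact_force: [0.4, 1.1, -0.2]
opening: 0.447
```

```bash
python3 -c "
from h import *
go([450.5,137.5,100],-0.01)"
```

```text
t 1.7 pos [451.01 137.06 180.33] zaxis [-0. -0. -1.] y yaw 2.464 q [ 0.14  0.25 -0.42  0.9  -0.   -0.75] F [ 0.37  1.1  -0.17] op 0.447
shift [-0.2  0.7 80.3]
spin 2.474 or -0.668
```

>>> servo_tool --rows "0 0 15 -0.14; 0 0 30 -0.28; 0 0 45 -0.42; 0 0 60 -0.56; 0 1 70 -0.668; 0 1 75 -0.668; 0 1 80 -0.668; 0 1 80 -0.668"

```text
time_s: 2.5
position: [450.0, 137.5, 100.0]
tcp_rot: [2.206, -2.233, -0.0]
contact_force: [1.0, 0.1, -0.7]
opening: 0.443
```

```bash
python3 -c "
from h import *
go([450.5,137.5,34],-0.01)
shot('side','side1')
g=shot('top','top1')
a=cv2.resize(load('side1')['frame'][300:460,300:500],None,fx=3.5,fy=3.5)[:,:,::-1];cv2.imwrite('pics/s1.png',a)"
```

```text
t 2.5 pos [449.95 137.52 100.  ] zaxis [-0. -0. -1.] y yaw 3.130 q [ 0.14  0.35 -0.53  0.69 -0.   -1.42] F [ 0.97  0.07 -0.66] op 0.443
shift [-0.1 -0.7 66. ]
spin 3.140 or -0.002
```

View pics/s1.png

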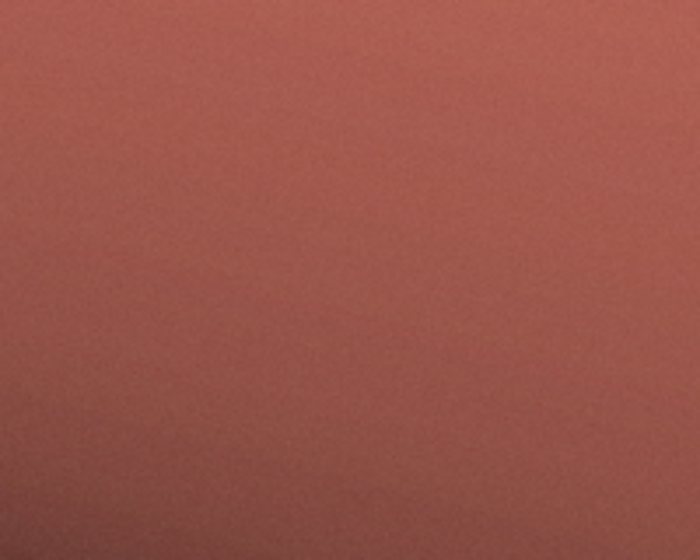

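View pics/top1.png

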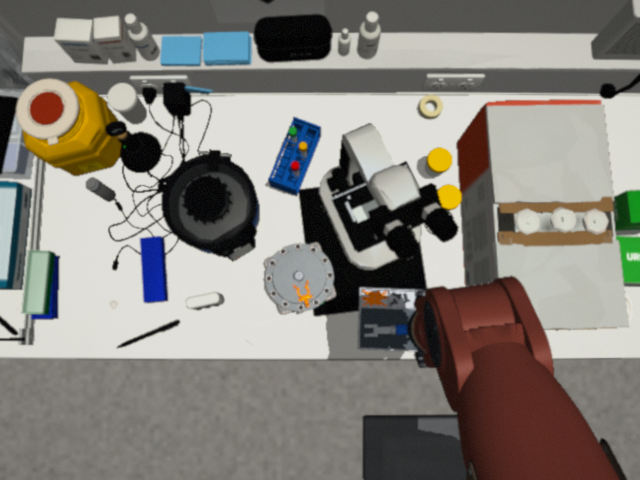

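>>> servo_tool --rows "0 -0.5 15 0; 0 -0.5 30 0; 0 -0.5 42 0; 0 -0.5 52 0; 0 -0.5 59 0; 0 -0.5 63 0; 0 -0.5 66 0; 0 -0.5 66 0"

```text
time_s: 3.4
position: [450.8, 137.5, 34.5]
tcp_rot: [2.208, -2.233, 0.001]
contact_force: [-0.7, -0.8, -0.4]
opening: 0.445
```

>>> servo_tool --rows "0 0 0 0; 0 0 0 0; 0 0 0 0; 0 0 0 0; 0 0 0 0; 0 0 0 0; 0 0 0 0" --hand 10

```text
time_s: 4.1
position: [451.3, 137.6, 35.1]
tcp_rot: [2.209, -2.233, 0.002]
contact_force: [-0.7, 1.3, 6.3]
opening: 0.219
```

>>> servo_tool --rows "0 0 -8 0; 0 0 -20 0; 0 0 -35 0; 0 0 -50 0; 0 0 -65 0; 0 0 -80 0; 0 0 -90 0; 0 0 -95 0; 0 0 -95 0"

```text
time_s: 5.0
position: [451.6, 137.7, 130.5]
tcp_rot: [-2.209, 2.234, -0.003]
contact_force: [-0.1, 0.3, -0.8]
opening: 0.221
```

```bash
python3 -c "
from h import *
# fork handle fwd offset: grasp at +7 => tip 95 ahead of TCP ; approach pose yaw .30, tip 20mm behind tail end
u=np.array([np.cos(.30),np.sin(.30)]);tip=np.array([508.2,348.4])-u*45;tcp=tip-95*u;print(tip,tcp)
go([tcp[0],tcp[1],130],.30+np.pi/2)"
```

```text
[465.21 335.1 ] [374.45 307.03]
t 5.0 pos [451.56 137.74 130.53] zaxis [ 0. -0. -1.] y yaw 3.130 q [ 0.14  0.31 -0.49  0.77 -0.   -1.42] F [-0.05  0.3  -0.79] op 0.221
shift [-168.4   79.     0.3]
spin 1.260 or -1.882
```

>>> servo_tool --rows "-18 9 0 0.13; -36 18 0 0.26; -54 26 0 0.39; -72 35 0 0.52; -90 43 0 0.65; -108 52 0 0.78; -126 60 0 0.91; -144 68 0 1.04; -158 74 0 1.15; -168 79 0 1.26; -168 79 0 1.26; -168 79 0 1.26"

```text
time_s: 6.2
position: [374.1, 306.3, 129.7]
tcp_rot: [-0.475, 3.105, -0.003]
contact_force: [0.2, 0.1, -0.4]
opening: 0.22
```

```bash
python3 -c "
from h import *
shot('side','side2');shot('top','top2')
a=cv2.resize(load('side2')['frame'][220:400,200:440],None,fx=3,fy=3)
b=cv2.resize(load('top2')['frame'][225:385,250:400],None,fx=4,fy=3.6)
cv2.imwrite('pics/s2.png',a[:,:,::-1]);cv2.imwrite('pics/t2.png',b[:,:,::-1])
go([374.45,307.03,80],.30+np.pi/2)"
```

```text
t 6.3 pos [374.5  306.01 129.97] zaxis [ 0. -0. -1.] y yaw 1.872 q [ 0.53  0.33 -0.46  0.78 -0.    0.23] F [-0.51 -0.13 -1.39] op 0.221
shift [-0.2  1.1 50. ]
spin 0.002 or -3.140
```

View pics/s2.png

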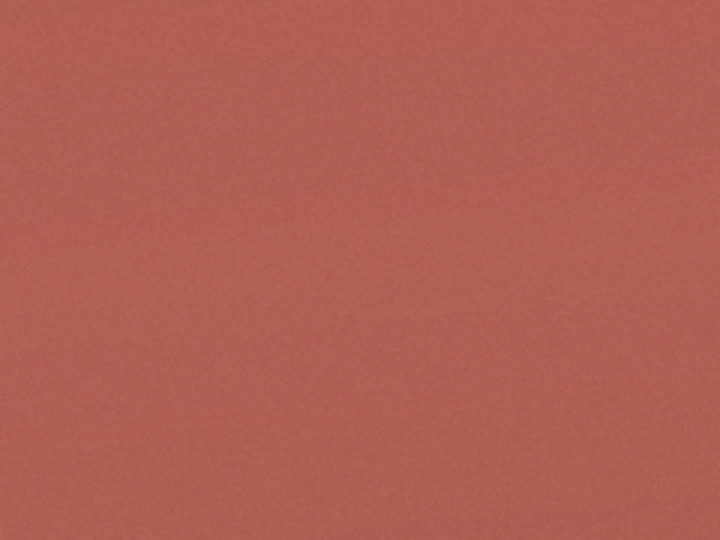

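View pics/t2.png

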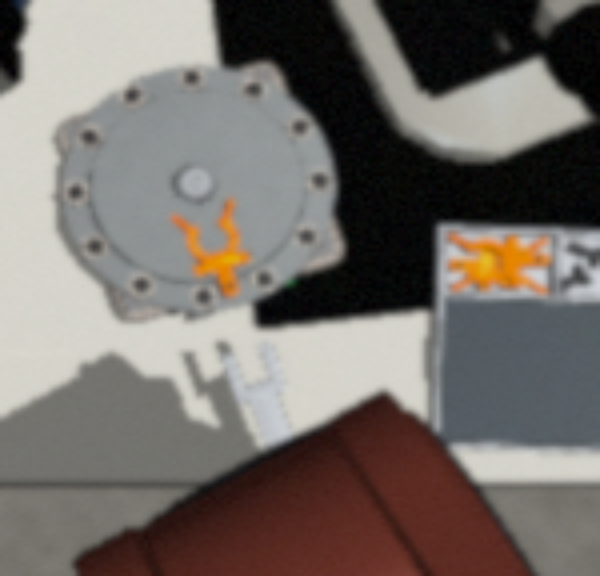

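```bash
python3 -c "
from h import *
T=load('top2')
b=cv2.resize(T['frame'][305:355,295:335],None,fx=14,fy=12,interpolation=2);cv2.imwrite('pics/t2b.png',b[:,:,::-1])
print(onplane(T,[[311.5,321.1]],113), onplane(T,[[311.5,321.1]],115))
yy,xx=np.mgrid[315:350,300:330];d=depthpts(T,np.c_[xx.ravel(),yy.ravel()])
f=d[(d[:,2]>80)&(d[:,2]<150)];print(len(f),np.median(f,0),f.min(0),f.max(0))
f=f[f[:,2]<135]
A=np.c_[f[:,0]-450,f[:,1]-330,np.ones(len(f))];print(np.linalg.lstsq(A,f[:,2],rcond=None)[0])
"
```

```text
[[465.7  335.62 113.  ]] [[465.66 335.59 115.  ]]
219 [440.61 327.38 116.18] [415.46 316.61 110.38] [467.6  347.45 121.93]
[  0.01  -0.01 116.21]
```

View pics/t2b.png

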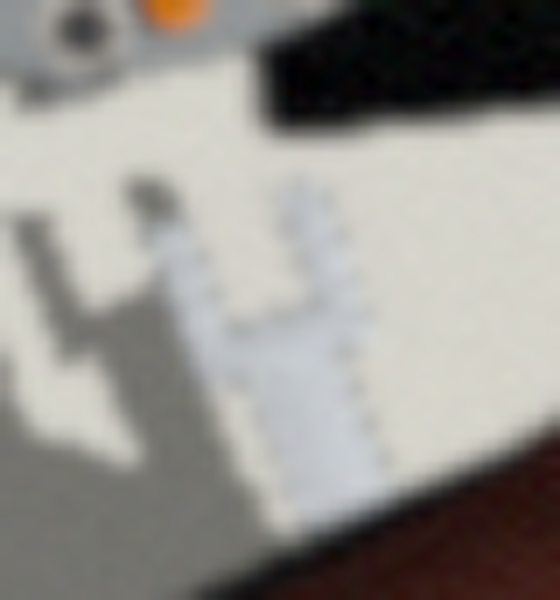

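>>> servo_tool --rows "0 0 10 0; 0 0 20 0; 0 0 30 0; 0 0 40 0; 0 0 46 0; 0 0 50 0; 0 0 51 0; 0 0 51 0; 0 0 51 0"

```text
time_s: 7.2
position: [374.8, 306.1, 79.3]
tcp_rot: [-0.472, 3.105, -0.002]
contact_force: [0.2, 0.7, -0.4]
opening: 0.22
```

```bash
python3 -c "
from h import *
shot('top','top3')
T=load('top3')
b=cv2.resize(T['frame'][262:342,278:338],None,fx=10,fy=7.5,interpolation=2);cv2.imwrite('pics/t3b.png',b[:,:,::-1])
go([374.45,307.03,78],.30+np.pi/2)
yy,xx=np.mgrid[310:342,300:330];d=depthpts(T,np.c_[xx.ravel(),yy.ravel()])
f=d[(d[:,2]>50)&(d[:,2]<80)];print(len(f),np.median(f,0))
A=np.c_[f[:,0]-450,f[:,1]-330,np.ones(len(f))];print(np.linalg.lstsq(A,f[:,2],rcond=None)[0])
d=depthpts(T,np.argwhere(np.ones((10,30)))[:,::-1]+[285,287]);print('hub',np.median(d,0))
"
```

```text
t 7.25 pos [374.79 306.12  79.31] zaxis [ 0. -0. -1.] y yaw 1.873 q [ 0.53  0.4  -0.52  0.65 -0.    0.23] F [ 0.37  0.12 -0.57] op 0.219
shift [0.1 1.  1.3]
spin 0.002 or -3.140
162 [445.95 327.79  65.55]
[-0.07 -0.1  65.21]
hub [523.21 359.37  59.61]
```

View pics/t3b.png

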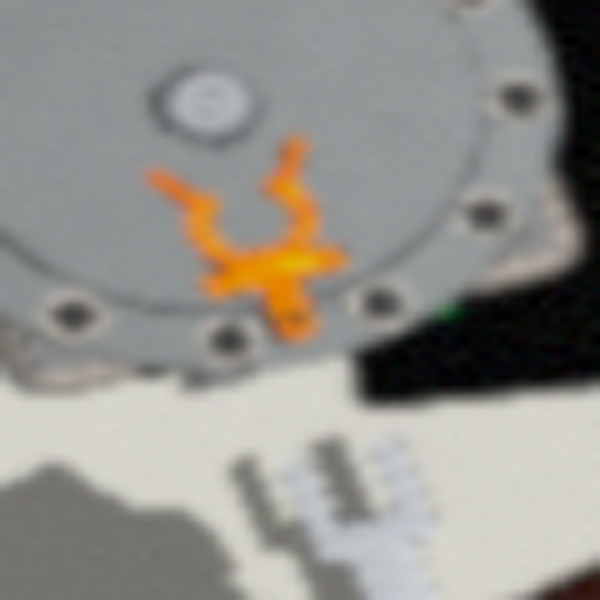

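```bash
python3 -c "
from h import *
T=load('top3')
P=onplane(T,[[311.7,321.9]],64.5)[0,:2];C=np.array([517.2,351.0]);
print('tip',P)
for y in(.28,.30,.31):
    u=np.array([np.cos(y),np.sin(y)]);v=np.array([-u[1],u[0]]);print(y,'tip lateral of clip axis',(P-C)@v,'along',(P-C)@u,'spindle lat',(np.array([552.7,360.8])-C)@v)
# mask of white-blue fork vs bench is hard; check tip ends by blue-ness
r=T['frame'][315:335,300:325].astype(int); bl=r[...,2]-r[...,0]; print(bl)
"
```

```text
tip [465.03 335.92]
0.28 tip lateral of clip axis -0.07142500162119059 along -54.30529604153873 spindle lat -0.3922822285804728
0.3 tip lateral of clip axis 1.0146227981204823 along -54.29586374916189 spindle lat -1.128669743046605
0.31 tip lateral of clip axis 1.5575216556295757 along -54.28300291971939 spindle lat -1.496712608862242
[[ -9 -10 -10 -11 -10 -11  -9 -10  -9  -9 -10 -11  -9  -7  -5  -3  -3  -3
   -5  -4  -4  -6  -6  -7  -7]
 [ -9 -12 -12 -11 -11 -11 -11 -11 -12  -9 -10  -9  -8  -9  -8  -6  -6  -7
   -7  -6  -8  -9 -10 -11 -10]
 [ -9 -11 -12 -11 -10 -10  -9 -11 -11  -9 -10 -10 -12 -10  -9  -9  -9  -9
   -9 -10 -10 -10 -11 -10 -11]
 [ -9 -10 -11 -11 -10 -11 -11 -10 -10 -10 -10  -9  -9 -10 -10  -9  -9 -10
   -8  -8  -8  -9 -10 -10 -11]
 [-11  -9 -12 -11 -11 -11  -9 -11 -10  -9 -11  -9  -9 -10  -8 -10  -7  -7
   -8  -8 -10  -9 -10 -11 -11]
 [-11  -9 -11  -9 -11 -11 -10  -9  -9 -10  -7  -7  -9 -10  -9  -4  -2  -3
   -7  -8  -9 -11  -9  -9 -10]
 [-10 -11 -10 -11 -10  -9 -10  -9  -9  -8  -6  -6  -8  -9  -6   1   3   3
   -3 -10 -10  -9 -10 -10 -10]
 [-11 -11 -10  -9 -12  -9  -
[... 637 characters left out ...]
 8   7   3  -4  -6  -5  -6  -9  -6   4
    9   6   0  -7 -10 -10 -10]
 [-11 -11  -9  -6  -8  -8  -7  -3   6   8   5  -2  -7  -5  -8  -7  -6   1
    9   8   2  -7 -10 -10 -10]
 [-10 -11  -8  -7  -8  -8  -9  -3   4   8   7   1  -2  -3  -2  -2   0   4
    8   7   6  -4  -9  -9  -9]
 [-10 -11  -9  -9  -7  -7  -9  -4   4   8   9   6   3   2   4   4   7   8
   10   9   6   1  -7 -10  -8]
 [-10 -11  -9  -8  -7  -7  -6  -5   3   8   9   8   6   7   9   8   9  11
   10  11   6   2  -6  -9  -9]
 [-10  -9 -12  -9  -8  -7  -8  -5   1   5   8   8   8   7   9   9   9  10
   10   5   3  -1  -9 -11 -11]
 [ -9  -9 -10 -10  -7  -5  -8  -4  -2   2   7   8   9   9   9   9   8  10
    8   2  -5  -8 -11  -9 -10]]
```

>>> servo_tool --rows "-4 -1 0.8 0; -9 -1 0.8 0; -14 -1 0.8 0; -19 -1 0.8 0; -24 -1 0.8 0; -29 -1 0.8 0; -33 -1 0.8 0; -36 -1 0.8 0; -36 -1 0.8 0; -36 -1 0.8 0"

```text
time_s: 8.25
position: [409.3, 315.8, 78.5]
tcp_rot: [-0.472, 3.105, -0.002]
contact_force: [-0.3, 0.1, -0.3]
opening: 0.223
```

```bash
python3 -c "
from h import *
shot('top','top4')
T=load('top4')
b=cv2.resize(T['frame'][262:342,278:338],None,fx=10,fy=7.5,interpolation=2);cv2.imwrite('pics/t4b.png',b[:,:,::-1])
go([374.45,307.03,78],.30+np.pi/2)
"
```

```text
t 8.3 pos [409.25 315.75  78.48] zaxis [ 0. -0. -1.] y yaw 1.873 q [ 0.52  0.45 -0.44  0.69 -0.    0.21] F [-0.82  0.29  0.01] op 0.218
shift [35.8  2.   0.4]
spin 0.002 or -3.140
```

View pics/t4b.png

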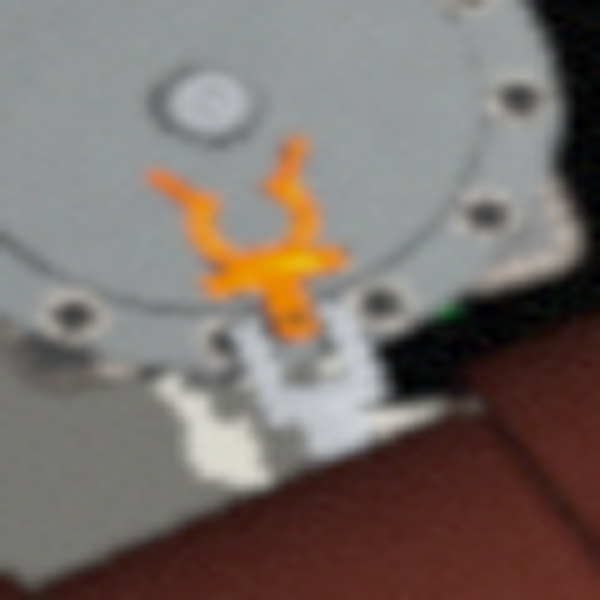

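>>> servo_tool --rows "-3 0 0 0; -6 0 0 0; -9 0 0 0; -11 -0.2 0 0; -13 -0.3 0 0; -15 -0.4 0 0; -17 -0.5 0 0; -19 -0.5 0 0; -20 -0.5 0 0; -20 -0.5 0 0"

```text
time_s: 9.3
position: [428.6, 321.3, 78.5]
tcp_rot: [-0.472, 3.105, -0.002]
contact_force: [0.4, 0.0, -0.4]
opening: 0.218
```

```bash
python3 -c "
from h import *
shot('top','top5')
T=load('top5')
b=cv2.resize(T['frame'][262:342,278:338],None,fx=10,fy=7.5,interpolation=2);cv2.imwrite('pics/t5b.png',b[:,:,::-1])
go([374.45,307.03,78.5],.30+np.pi/2)
"
```

```text
t 9.35 pos [428.53 321.22  78.5 ] zaxis [ 0. -0. -1.] y yaw 1.873 q [ 0.51  0.48 -0.39  0.71 -0.    0.21] F [ 0.01 -0.46 -0.15] op 0.219
shift [55.9  2.5 -0. ]
spin 0.002 or -3.140
```

View pics/t5b.png

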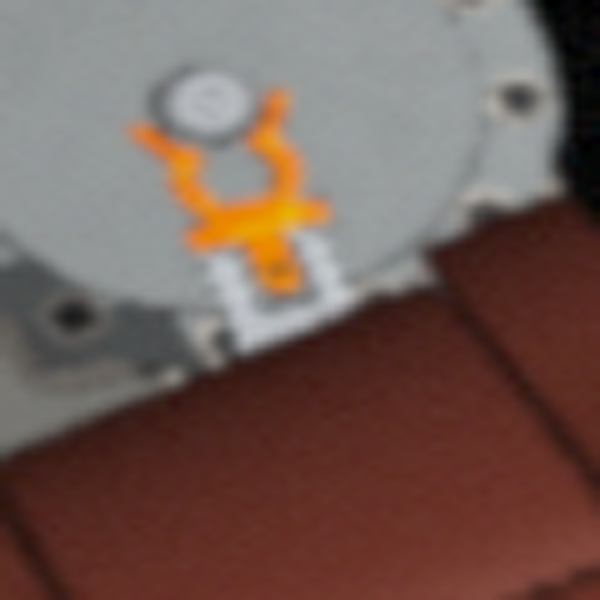

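>>> servo_tool --rows "-2 0 0 0; -4 -0.1 0 0; -6 -0.2 0 0; -8 -0.2 0 0; -10 -0.3 0 0; -12 -0.3 0 0; -14 -0.3 0 0; -15 -0.3 0 0; -16 -0.3 0 0; -16 -0.3 0 0"

```text
time_s: 10.35
position: [444.4, 325.9, 78.5]
tcp_rot: [-0.472, 3.104, -0.002]
contact_force: [-0.5, -0.3, -1.1]
opening: 0.22
```

```bash
python3 -c "
from h import *
shot('top','top6')
T=load('top6')
b=cv2.resize(T['frame'][262:342,278:338],None,fx=10,fy=7.5,interpolation=2);cv2.imwrite('pics/t6b.png',b[:,:,::-1])
go([374.45,307.03,78.5],.30+np.pi/2)
"
```

```text
t 10.4 pos [444.41 325.94  78.58] zaxis [ 0. -0. -1.] y yaw 1.872 q [ 0.5   0.5  -0.34  0.73 -0.    0.2 ] F [ 0.17  0.12 -1.6 ] op 0.220
shift [72.4  2.7 -0. ]
spin 0.002 or -3.140
```

View pics/t6b.png

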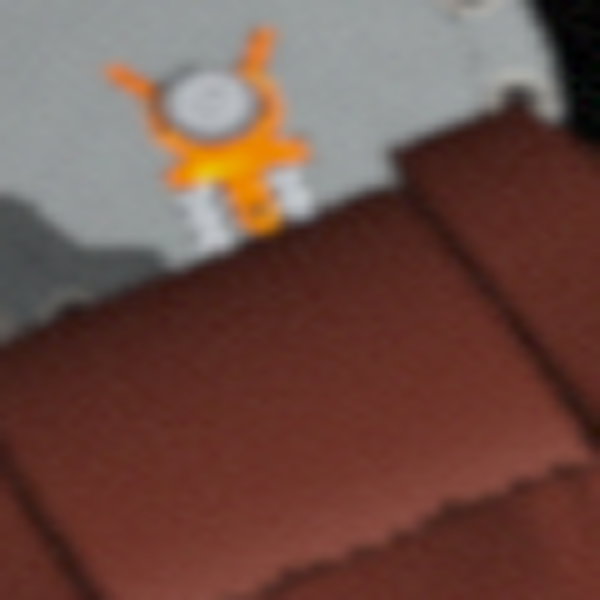

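>>> servo_tool --rows "-0.7 0 0 0; -1.4 0 0 0; -2 0 0 0; -2 0 0 0"

```text
time_s: 10.8
position: [446.1, 326.5, 78.6]
tcp_rot: [-0.472, 3.105, -0.002]
contact_force: [-1.8, -0.5, 0.4]
opening: 0.222
```

>>> servo_tool --rows "-0.5 0 0 0; -1 0 0 0; -1.5 0 0 0; -1.5 0 0 0"

```text
time_s: 11.2
position: [446.4, 326.5, 78.2]
tcp_rot: [0.472, -3.105, 0.003]
contact_force: [-6.2, -1.7, 3.2]
opening: 0.222
```

```bash
python3 -c "
from h import *
shot('top','top7')
T=load('top7')
b=cv2.resize(T['frame'][262:342,278:338],None,fx=10,fy=7.5,interpolation=2);cv2.imwrite('pics/t7b.png',b[:,:,::-1])
go([374.45,307.03,78.5],.30+np.pi/2)
"
```

```text
t 11.25 pos [446.4  326.53  78.25] zaxis [-0. -0. -1.] y yaw 1.873 q [ 0.5   0.51 -0.33  0.73 -0.    0.2 ] F [-5.51 -1.37  1.14] op 0.220
shift [74.5  2.8 -0.2]
spin 0.002 or -3.140
```

View pics/t7b.png

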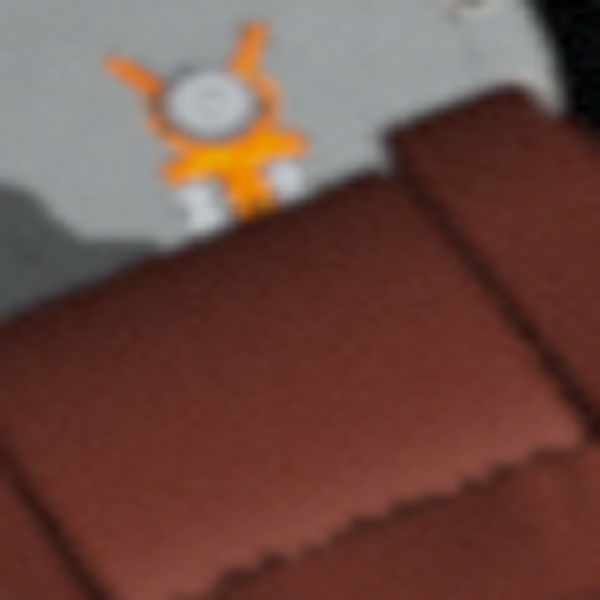

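```bash
python3 -c "
from h import *
for fn in('top0','top6','top7'):
    T=load(fn)
    roi=(284,258,322,312);x0,y0,x1,y1=roi;k=6
    im=cv2.resize(np.ascontiguousarray(T['frame'][y0:y1,x0:x1]),None,fx=k,fy=k,interpolation=2)
    m=cv2.inRange(cv2.cvtColor(im,cv2.COLOR_RGB2HSV),(3,110,100),(20,255,255))
    w=onplane(T,(pts(m)+.5)/k-.5+[x0,y0],62)[:,:2]
    for y in (.2,.25,.3):
        u=np.array([np.cos(y),np.sin(y)]);v=np.array([-u[1],u[0]]);q=w@np.c_[u,v];e=q[:,0].max()
        l=q[q[:,0]>e-7];sp=np.array([552.7,360.8]);print(fn,y,'front rel spindle %.1f lat mid %.1f'%(e-sp@u,(l[:,1].min()+l[:,1].max())/2-sp@v))
"
```

```text
top0 0.2 front rel spindle -10.5 lat mid -0.2
top0 0.25 front rel spindle -11.2 lat mid 0.5
top0 0.3 front rel spindle -11.8 lat mid 1.1
top6 0.2 front rel spindle 18.3 lat mid 1.3
top6 0.25 front rel spindle 17.6 lat mid 0.6
top6 0.3 front rel spindle 16.9 lat mid -0.2
top7 0.2 front rel spindle 20.1 lat mid 1.8
top7 0.25 front rel spindle 19.5 lat mid 0.9
top7 0.3 front rel spindle 18.8 lat mid 0.1
```

>>> servo_tool --rows "1 0 0 0; 3 0 0 0; 6 0 0 0; 10 0 0 0; 15 0 0 0; 20 0 0 0; 25 0 -1 0; 31 0 -2 0; 37 0 -3 0; 44 0 -4 0; 50 0 -5 0; 50 0 -5 0"

```text
time_s: 12.45
position: [397.8, 311.4, 83.4]
tcp_rot: [0.473, -3.104, 0.003]
contact_force: [-0.0, 0.3, -1.1]
opening: 0.218
```

>>> servo_tool --rows "7 0 -15 0; 14 0 -30 0; 20 0 -45 0; 20 0 -55 0; 20 0 -55 0"

```text
time_s: 12.95
position: [379.8, 306.2, 139.7]
tcp_rot: [-0.473, 3.105, -0.001]
contact_force: [0.5, -0.4, -0.6]
opening: 0.219
```

```bash
python3 -c "
from h import *
shot('top','top8')
T=load('top8')
b=cv2.resize(T['frame'][245:345,265:340],None,fx=8,fy=6,interpolation=2);cv2.imwrite('pics/t8b.png',b[:,:,::-1])
go([451.5,137.7,130],3.130)
roi=(284,258,322,312);x0,y0,x1,y1=roi;k=6
im=cv2.resize(np.ascontiguousarray(T['frame'][y0:y1,x0:x1]),None,fx=k,fy=k,interpolation=2)
m=cv2.inRange(cv2.cvtColor(im,cv2.COLOR_RGB2HSV),(3,110,100),(20,255,255))
w=onplane(T,(pts(m)+.5)/k-.5+[x0,y0],62)[:,:2]
for y in (.2,.25,.3):
        u=np.array([np.cos(y),np.sin(y)]);v=np.array([-u[1],u[0]]);q=w@np.c_[u,v];e=q[:,0].max()
        l=q[q[:,0]>e-7];t=q[q[:,0]<q[:,0].min()+7];sp=np.array([552.7,360.8]);mid=lambda a:(a[:,1].min()+a[:,1].max())/2-sp@v;print(y,'front %.1f back %.1f lat lips %.1f tail %.1f'%(e-sp@u,q[:,0].min()-sp@u,mid(l),mid(t)))
"
```

```text
t 13.0 pos [379.52 305.92 138.88] zaxis [ 0. -0. -1.] y yaw 1.873 q [ 0.53  0.32 -0.44  0.81 -0.    0.23] F [-0.93 -0.17 -0.93] op 0.221
shift [ -18.7 -182.     9.1]
spin -1.257 or 1.885
0.2 front 19.6 back -31.1 lat lips 1.7 tail -3.0
0.25 front 19.0 back -31.2 lat lips 0.9 tail -1.8
0.3 front 18.4 back -31.3 lat lips 0.1 tail -0.6
```

View pics/t8b.png

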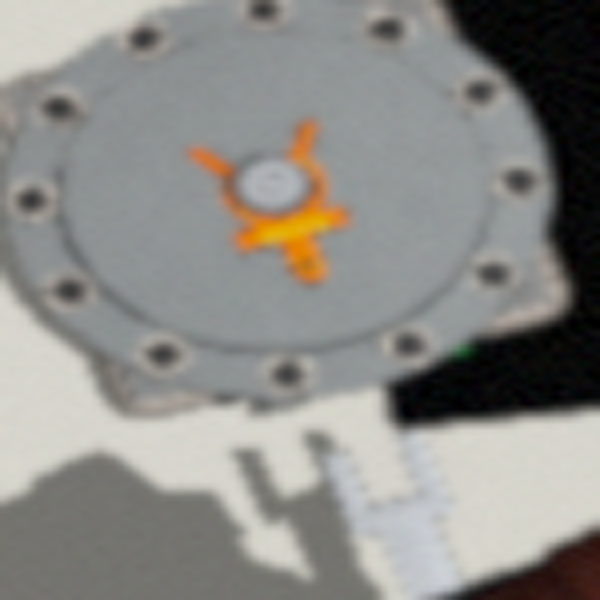

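>>> servo_tool --rows "-2 -18 1 -0.13; -4 -36 2 -0.26; -6 -54 3 -0.39; -8 -72 4 -0.52; -10 -90 5 -0.65; -12 -108 6 -0.78; -14 -126 7 -0.91; -16 -144 8 -1.04; -17 -164 9 -1.15; -18.7 -182 9 -1.257; -18.7 -182 9 -1.257; -18.7 -182 9 -1.257"

```text
time_s: 14.2
position: [451.3, 137.6, 129.4]
tcp_rot: [2.204, -2.237, 0.0]
contact_force: [-0.1, 0.0, -0.9]
opening: 0.218
```

```bash
python3 -c "
from h import *
T=shot('top','top9')
b=cv2.resize(T['frame'][280:365,340:465],None,fx=6,fy=6,interpolation=2);cv2.imwrite('pics/t9b.png',b[:,:,::-1])
go([451.3,137.6,35.5],3.13)"
```

```text
t 14.25 pos [451.16 138.04 129.56] zaxis [-0. -0. -1.] y yaw 3.127 q [ 0.14  0.31 -0.49  0.77 -0.   -1.41] F [0.88 0.05 0.34] op 0.215
shift [ 0.3 -0.2 94.1]
spin -0.003 or 3.139
```

View pics/t9b.png

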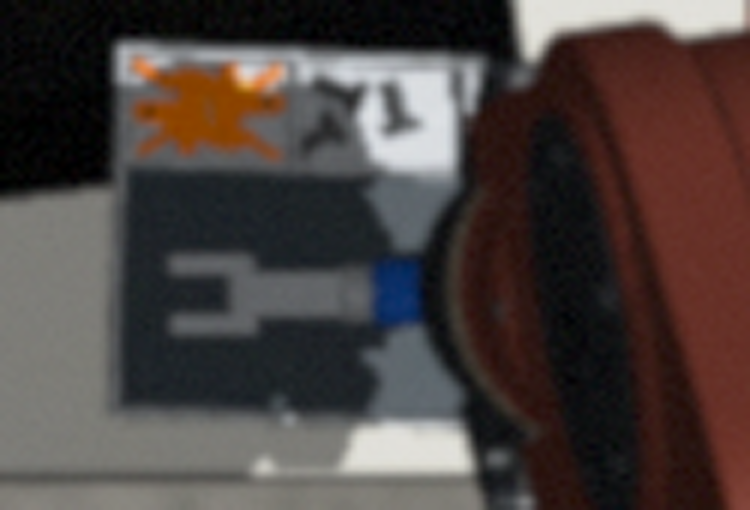

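>>> servo_tool --rows "0 0 15 0; 0 0 30 0; 0 0 45 0; 0 0 60 0; 0 0 72 0; 0 0 82 0; 0 0 88 0; 0 0 91 0; 0 0 93 0; 0 0 94 0; 0 0 94.5 0; 0 0 94.5 0"

```text
time_s: 15.45
position: [451.3, 137.9, 35.3]
tcp_rot: [2.205, -2.237, 0.001]
contact_force: [0.1, 0.8, 0.0]
opening: 0.219
```

>>> servo_tool --rows "0 0 0.4 0; 0 0 0.8 0; 0 0 0.8 0"

```text
time_s: 15.75
position: [451.5, 137.9, 35.0]
tcp_rot: [2.205, -2.237, 0.001]
contact_force: [-2.1, 0.2, 7.3]
opening: 0.218
```

Contact with the floor; open.

>>> servo_tool --rows "0 0 0 0; 0 0 0 0; 0 0 0 0; 0 0 0 0; 0 0 0 0; 0 0 0 0" --hand 38

```text
time_s: 16.35
position: [451.5, 137.9, 35.0]
tcp_rot: [2.205, -2.237, 0.001]
contact_force: [-0.1, 0.1, 0.4]
opening: 0.443
```

>>> servo_tool --rows "0 0 -4 0; 0 0 -12 0; 0 0 -25 0; 0 0 -40 0; 0 0 -60 0; 0 0 -85 0; 0 0 -110 0; 0 0 -140 0; 0 0 -170 0; 0 0 -190 0; 0 0 -190 0"

```text
time_s: 17.45
position: [453.0, 138.4, 228.3]
tcp_rot: [-2.203, 2.235, -0.006]
contact_force: [0.4, 0.3, 0.1]
opening: 0.443
```

```bash
python3 -c "
from h import *
go([200,-50,260])"
```

```text
t 17.45 pos [452.97 138.39 228.31] zaxis [ 0.01 -0.   -1.  ] y yaw 3.127 q [ 0.14  0.21 -0.34  1.02 -0.   -1.41] F [0.36 0.33 0.09] op 0.443
shift [192.  250.  -33.1]
```

>>> servo_tool --rows "-30 25 -3 0; -60 50 -6 0; -92 75 -9 0; -124 100 -12 0; -156 126 -15 0; -188 152 -18 0; -220 178 -20 0; -252 204 -22 0; -284 230 -24 0; -320 260 -26 0; -362 294 -28 0; -362 294 -28 0"

```text
time_s: 18.65
position: [160.7, 507.6, 254.2]
tcp_rot: [-2.208, 2.23, -0.004]
contact_force: [0.5, 0.1, 0.2]
opening: 0.441
```

```bash
python3 -c "
from h import *
print(get_obs()['position'])
S=shot('side','sideA');T=shot('top','topA')
a=cv2.resize(S['frame'][230:430,240:480],None,fx=3,fy=2.9,interpolation=2)[:,:,::-1]
cv2.imwrite('pics/sA.png',a)
BL=((105,120,60),(130,255,255))
for S_,T_ in((load('side0'),load('top0')),(S,T)):
    ms=mask(S_,*BL,(370,350,450,420));mt=mask(T_,*BL,(380,310,450,345))
    print('handle',pts(ms).mean(0),pts(mt).mean(0),onplane(T_,[pts(mt).mean(0)],28),onplane(S_,[pts(ms).mean(0)],24))
# clip home, side
for n,g,roi in(('s',S,(275,255,320,312)),('t',T,(284,258,322,312))):
    x0,y0,x1,y1=roi;k=6
    im=cv2.resize(np.ascontiguousarray(g['frame'][y0:y1,x0:x1]),None,fx=k,fy=k,interpolation=2)
    m=cv2.inRange(cv2.cvtColor(im,cv2.COLOR_RGB2HSV),(3,110,100),(20,255,255))
    w=onplane(g,(pts(m)+.5)/k-.5+[x0,y0],62)[:,:2]
    for y in (.25,.3,.35):
        u=np.array([np.cos(y),np.sin(y)]);v=np.array([-u[1],u[0]]);q=w@np.c_[u,v];e=q[:,0].max();sp=np.array([552.7,360.8])
        l=q[q[:,0]>e-7];t=q[q[:,0]<q[:,0].min()+7];mid=lambda a:(a[:,1].min()+a[:,1].max())/2-sp@v;print(n,y,'front %.1f back %.1f lat lips %.1f tail %.1f'%(e-sp@u,q[:,0].min()-sp@u,mid(l),mid(t)))
"
```

```text
[160.66 507.61 254.16]
handle [407.27 390.39] [415.86 328.72] [[451.64 132.03  28.  ]] [[450.29 130.12  24.  ]]
handle [407.19 389.87] [416.26 328.49] [[452.08 131.24  28.  ]] [[451.04 130.49  24.  ]]
s 0.25 front 21.4 back -31.8 lat lips 1.3 tail -1.5
s 0.3 front 20.7 back -31.8 lat lips 0.4 tail -0.2
s 0.35 front 20.8 back -31.8 lat lips -0.5 tail 1.1
t 0.25 front 19.0 back -31.2 lat lips 0.9 tail -1.8
t 0.3 front 18.3 back -31.3 lat lips 0.1 tail -0.6
t 0.35 front 18.8 back -31.2 lat lips -0.7 tail 0.7
```

View pics/sA.png

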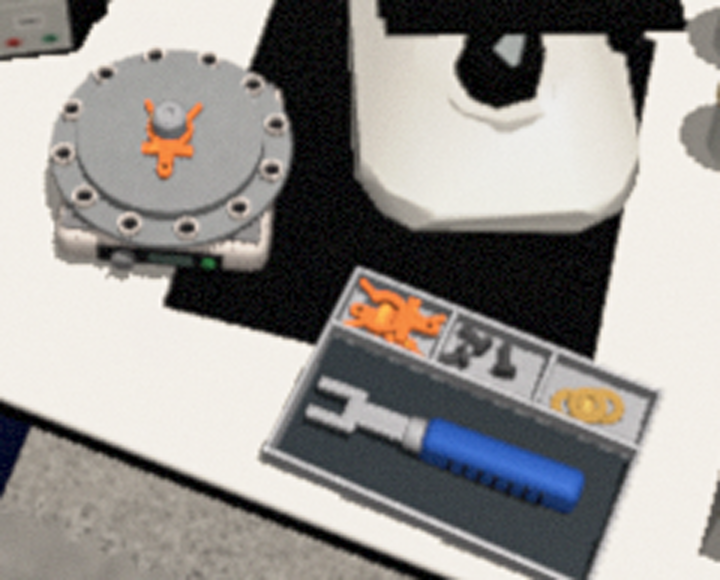

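View pics/topA.png

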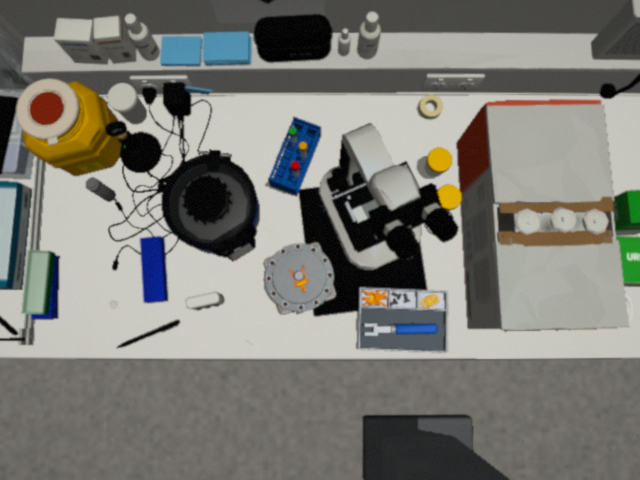

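```bash
python3 -c "
from plant import finish_job
print(finish_job())"
```

```text
the job is handed in; nothing more can be done
None
```

I took the fork out of the tray, pushed the clip onto the spindle and laid the fork back flat in the long bay. I then moved the arm clear and handed the job in at about 19 s of the 58 s allowed.

- **Clip:** the final push met a firm stop at about 6 N, and the clip stayed in place when the fork was drawn back. The last images from both cameras show it seated around the spindle, though my outline measurement puts it about 1–2 mm past centre. I took that as mask and calibration error because the spindle blocks any further travel. It was not settled independently, and the limit is 2.5 mm.
- **Fork:** the handle lies within about 1 mm of where it started in the bay. I took the fork to be resting on the floor from about 7 N of contact just before I opened the gripper.
- **Timer and pots:** they look unmoved in the top view, but I checked this by eye and did not measure it.
- **Side camera:** the arm blocked its view during the work, so all alignment came from the top camera. I used the side camera only at the start and for the final check.

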